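# Put the seasonings back in their blocks

## Robot

A 6-joint arm with a two-finger parallel gripper is mounted at the origin on a cart in front of the work surface, level with it; the furniture and walls round the work are solid. World frame = base frame: x ahead of the robot, y to its left, z up, the work surface at z = 0. Lengths are in m, angles in rad, forces in N, time in s.
With the tool pointing down it reaches from about 0.275 to 0.85 m from the base axis. Payload 5.2 kg.
Tool frame: the origin (TCP) lies between the finger pads; the fingertips stand 8 mm ahead of it and the grasp point (between the pads) lies 11 mm behind it; z points along the fingers, y is the line along which they close (so a half turn about z gives the same grasp; the last joint's range is limited). The gripper opens to 85 mm and grips with 20 to 120 N. Pads are 22 mm wide; open, the fingers measure 114 mm over their backs; the gripper's body (76 mm by 85 mm) begins 54 mm behind the grasp point. The pads swing forward as they close: fully open they stand 13 mm farther back than shut.
Start: joints at [1.081, 0.259, 1.535, -0, 1.348, -0.203], TCP at [0.156, 0.528, 0.239] pointing down, gripper open.
Joint ranges: [-3.14, 3.14], [-0.91, 2.08], [0.19, 2.58], [-1.22, 4.36], [0.22, 2.71], [-3.12, 3.12]. Speed limits (rad/s): [2.57, 2.57, 3.14, 3.14, 3.14, 3.14].

## Interface

Orientations are given as a unit quaternion [w, x, y, z].
In Python, from plant import telemetry, vision, arm gives the robot as it stands.
- The arm moves only by the tool servo_tool, never from a script. Its argument "commands" is a list of rows, each a list of 6 numbers: the shift along the world's x, y, z each as a share of 0.15 m, from -1 to 1, then the turn, a rotation vector about the world's x, y, z each as a share of 60 degrees, from -1 to 1. In form: [[dx, dy, dz, ax, ay, az], ...]. A call has exactly 8 rows; each row shifts and turns the commanded pose from where the row before left it; what a row does not reach is not made up. A row lasts 1/12 s, in which the tool goes at most 41.7 mm and 7.16 degrees, less where a joint would pass 70% of its speed; a pose out of reach is approached as far as the arm can. A call with a number of a shift or a turn outside -1 to 1 is refused whole. A call with a gripper value outside its range is refused whole. "fingers" is the opening, from 0 (shut) to 1 (fully open), set as the call begins (left out, the last holds). The fingers move at their own pace and stop on an object; "force" is the grip in N (left out, the last holds). Time passes only in rows, so rows that do not move let the fingers close, or fill a call up. It gives the time, the measured TCP pose, the force, the opening and the grip force at its end, in the units of the state.
- telemetry.observe(): the state, without advancing time (a new reading comes with each control period).
- vision.get_image(name): name is "side" or "top" or "wrist"; returns a dict with "image" (400x640x3 uint8, red, green, blue), "mtx" (3x3 intrinsics, pixels), "xyz" and "attitude" of the camera in the world. Camera axes: x right, y down, z forward; pixel columns grow to the right and rows downward; lengths in m; the calibration is good to about 2 mm. A picture is of the moment at which its call begins. There is no depth.
- arm.sign_off(): hands the job in; it is judged then, once.
The state is a dict: "time": time; "q": joint angles; "qvel": joint speeds; "joint_efforts": joint torques, N m; "ee_pos": TCP position; "ee_rot": TCP orientation; "contact_force": force on the tool from outside, world axes, zero at the start; "wrist_torque": the same for the moment, N m; "finger_gap": finger opening in m; "finger_force": force on a finger pad.
Only numpy, scipy, OpenCV 4.12 (cv2) and the standard library are available. Lean on these libraries where they do the work, as an engineer would, in place of code of your own. Each camera call takes 0.05 s, during which the arm holds its last target. There are 200 camera calls.

## Task

Cooking is over: clear the seasonings off the hob back into the wooden blocks where each kind belongs - the vinegar beside the oil, the salt beside the pepper, and the two spice jars in the empty block, one to a well in either order. Each must stand upright on the floor of its well; they are glass, so lower them in rather than drop them, and knock none of them over. The oil and the pepper stay where they are.

Things in the scene. Friction and masses are not known exactly. Their poses are not given: they have to be found in the camera images.
- vinegar_cruet: Vinegar cruet: clear glass bottle with white cap and thin bent spout, 47 mm across, 144 mm high in all, 0.17 kg. Origin: centre of its base, z up. The round cap from 70 to 120 mm above the base is 43 mm across and takes the fingers, from any side. Dark contents. Starts upright on the cold hob (glass 5 mm above the worktop), left of the blocks.
- salt_shaker: Salt shaker: clear glass shaker with domed white cap, 41 mm across, 83 mm high, 0.09 kg. Origin: centre of its base, z up. The round cap from 42 to 81 mm above the base is 37 mm across and takes the fingers, from any side. White contents. Starts upright on the hob.
- spice_jar_a: Spice jar with a dark label with red and blue: glass jar, 41 mm across, 105 mm high, straight round sides, dark screw cap 40 mm across from 84 mm up, 0.11 kg. Origin: centre of its base, z up. Fingers hold it round the upper body or cap. Starts upright on the hob.
- spice_jar_b: Spice jar with a black label with green: glass jar, 41 mm across, 105 mm high, straight round sides, dark screw cap 40 mm across from 84 mm up, 0.11 kg. Origin: centre of its base, z up. Fingers hold it round the upper body or cap. Starts upright on the hob.
- cruet_block: Cruet block. oak, 158 (x) x 87 (y) x 36 mm high, fixed; its x axis points away from the robot within 18 degrees. Origin: centre of underside. Two round wells 62 mm across at y = 0: farther one at x = +37 mm, nearer at x = -37 mm; floor 12 mm above the underside. The oil cruet stands in the farther well (x = +37 mm); the nearer one is empty.
- shaker_block: Shaker block. oak, 158 (x) x 87 (y) x 36 mm high, fixed; its x axis points away from the robot within 18 degrees. Origin: centre of underside. Two round wells 62 mm across at y = 0: farther one at x = +37 mm, nearer at x = -37 mm; floor 12 mm above the underside. The pepper shaker stands in the nearer well (x = -37 mm); the farther one is empty.
- spice_block: Spice block. oak, 158 (x) x 87 (y) x 36 mm high, fixed; its x axis points away from the robot within 18 degrees. Origin: centre of underside. Two round wells 62 mm across at y = 0: farther one at x = +37 mm, nearer at x = -37 mm; floor 12 mm above the underside. Both wells are empty. (A wall cupboard hangs 0.53 m above the worktop behind the blocks, its front at world x = 0.65 m.)
- oil_cruet: Oil cruet: clear glass bottle with white cap and thin bent spout, 47 mm across, 144 mm high in all, 0.17 kg. Origin: centre of its base, z up. The round cap from 70 to 120 mm above the base is 43 mm across and takes the fingers, from any side. Yellowish contents. Already home, loose, in the farther well of the cruet block; it stays there.
- pepper_shaker: Pepper shaker: clear glass shaker with domed white cap, 41 mm across, 83 mm high, 0.09 kg. Origin: centre of its base, z up. The round cap from 42 to 81 mm above the base is 37 mm across and takes the fingers, from any side. Grey contents. Already home, loose, in the nearer well of the shaker block; it stays there.

How it is judged:
At the end, for the whole second after the job is handed in: Vinegar beside oil, salt beside pepper, the spice jars in the spice block's two wells; oil and pepper still in theirs. All six: base within 14 mm in x and y of its well's centre and no more than 6 mm off the well floor, leaning under 7 degrees, at rest (x of vinegar_cruet in the frame of cruet_block between -0.051 and -0.023 m and y of vinegar_cruet in the frame of cruet_block between -0.014 and 0.014 m and z of vinegar_cruet in the frame of cruet_block between 0.007 and 0.018 m and x of salt_shaker in the frame of shaker_block between 0.023 and 0.051 m and y of salt_shaker in the frame of shaker_block between -0.014 and 0.014 m and z of salt_shaker in the frame of shaker_block between 0.007 and 0.018 m and (((x of spice_jar_a in the frame of spice_block between 0.023 and 0.051 m and y of spice_jar_a in the frame of spice_block between -0.014 and 0.014 m and z of spice_jar_a in the frame of spice_block between 0.007 and 0.018 m) and (x of spice_jar_b in the frame of spice_block between -0.051 and -0.023 m and y of spice_jar_b in the frame of spice_block between -0.014 and 0.014 m and z of spice_jar_b in the frame of spice_block between 0.007 and 0.018 m)) or ((x of spice_jar_a in the frame of spice_block between -0.051 and -0.023 m and y of spice_jar_a in the frame of spice_block between -0.014 and 0.014 m and z of spice_jar_a in the frame of spice_block between 0.007 and 0.018 m) and (x of spice_jar_b in the frame of spice_block between 0.023 and 0.051 m and y of spice_jar_b in the frame of spice_block between -0.014 and 0.014 m and z of spice_jar_b in the frame of spice_block between 0.007 and 0.018 m))) and x of oil_cruet in the frame of cruet_block between 0.023 and 0.051 m and y of oil_cruet in the frame of cruet_block between -0.014 and 0.014 m and z of oil_cruet in the frame of cruet_block between 0.007 and 0.018 m and x of pepper_shaker in the frame of shaker_block between -0.051 and -0.023 m and y of pepper_shaker in the frame of shaker_block between -0.014 and 0.014 m and z of pepper_shaker in the frame of shaker_block between 0.007 and 0.018 m and angle between each of vinegar_cruet, salt_shaker, spice_jar_a, spice_jar_b, oil_cruet, pepper_shaker's own z axis and vertical below 0.12 rad and linear speed of each of vinegar_cruet, salt_shaker, spice_jar_a, spice_jar_b, oil_cruet, pepper_shaker below 0.03 m/s); the robot touches nothing.
It fails at once if one of the six seasonings is knocked or tipped over (leans more than about 35 degrees) (angle between any of vinegar_cruet, salt_shaker, spice_jar_a, spice_jar_b, oil_cruet, pepper_shaker's own z axis and vertical above 0.6 rad).
It fails at once if one of the two that were already home is lifted out of its well (more than 20 mm up) (z of oil_cruet in the frame of cruet_block above 0.032 m or z of pepper_shaker in the frame of shaker_block above 0.032 m).
It fails at once if a glass is dropped: it is within 20 mm of its well's floor and moves faster than 0.5 m/s ((horizontal distance between vinegar_cruet and cruet_block below 0.055 m and z of vinegar_cruet in the frame of cruet_block below 0.032 m and linear speed of vinegar_cruet above 0.5 m/s) or (horizontal distance between salt_shaker and shaker_block below 0.055 m and z of salt_shaker in the frame of shaker_block below 0.032 m and linear speed of salt_shaker above 0.5 m/s) or (horizontal distance between spice_jar_a and spice_block below 0.055 m and z of spice_jar_a in the frame of spice_block below 0.032 m and linear speed of spice_jar_a above 0.5 m/s) or (horizontal distance between spice_jar_b and spice_block below 0.055 m and z of spice_jar_b in the frame of spice_block below 0.032 m and linear speed of spice_jar_b above 0.5 m/s)).
It also fails if it takes over 112 s, if anything falls off the work surface, if the arm or the gripper's body presses on something with over 40 N, if the wrist force passes 120 N, or if a joint passes its speed limit or range.

## Working session

There is one attempt and no reset: what is moved stays moved. The work goes in short steps, Python scripts to look and compute and a tool call to move; the robot and the scene stay as the last step left them, time stands still between calls to the robot, and variables do not carry over. Pictures are saved under pics/ and viewed, at most 14 in all, crops included, and the job is handed in when it is done.

Besides the shell and the picture viewer there is one more tool, called after "Request:" in YAML: its name, and indented under it one key for each argument. servo_tool: Moves the arm, as the interface text tells. Its arguments: {"type":"object","properties":{"commands":{"type":"array"},"fingers":{"type":"number"},"force":{"type":"number"}},"required":["commands"]}

```bash
mkdir -p pics
cat > h.py <<'E'
import numpy as np, cv2
from scipy.spatial.transform import Rotation as R
from plant import telemetry, vision, arm
def grab(n,save=None):
    d=vision.get_image(n)
    if save: cv2.imwrite('pics/'+save,cv2.cvtColor(d['image'],cv2.COLOR_RGB2BGR)); np.savez('pics/'+save[:-4]+'.npz',**d)
    return d
def rot(d):
    a=np.array(d['attitude'],float)
    return a if a.shape==(3,3) else R.from_quat(a,scalar_first=True).as_matrix()
def ray(d,u,v): return rot(d)@np.linalg.solve(d['mtx'],[u,v,1.])
def onz(d,u,v,z):
    r=ray(d,u,v); p=np.array(d['xyz']); return p+r*(z-p[2])/r[2]
def proj(d,P):
    c=rot(d).T@(np.array(P,float)-d['xyz']); k=d['mtx']@c; return k[:2]/k[2]
def tri(obs):
    A=0;b=0
    for d,u,v in obs:
        r=ray(d,u,v); r/=np.linalg.norm(r); M=np.eye(3)-np.outer(r,r); A=A+M; b=b+M@np.array(d['xyz'])
    return np.linalg.solve(A,b)
E
python3 - <<'E'
from h import *
for n in ('top','side','wrist'):
    d=grab(n,n+'0.png'); print(n,d['xyz'],d['attitude'],d['mtx'].tolist())
s=telemetry.observe();print(s)
E
```

```text
top [0.2846063  0.12232267 1.0819166 ] [ 0.07132221 -0.68394532  0.72190381 -0.07737462] [[403.98325031059653, 0.0, 313.6485514399098], [0.0, 403.98325031059653, 198.78487489895326], [0.0, 0.0, 1.0]]
side [ 0.15933315 -0.67279196  0.48496795] [-0.51330705  0.83575579 -0.15978081  0.11179544] [[385.6779327405392, 0.0, 320.0643406600722], [0.0, 385.6779327405392, 207.10346418784462], [0.0, 0.0, 1.0]]
wrist [0.08870077 0.54694782 0.37325719] [0.1109005  0.79339884 0.59289281 0.08183812] [[344.0348475168201, 0.0, 310.8901723525233], [0.0, 344.0348475168201, 195.72165851943424], [0.0, 0.0, 1.0]]
{'time': 0.15, 'q': array([ 1.08122045e+00,  2.59198006e-01,  1.53581572e+00, -5.07973937e-06,
        1.34796928e+00, -2.02807608e-01]), 'qvel': array([ 1.13412654e-03, -1.20900326e-04, -3.11440921e-03, -3.04403033e-03,
        7.85493712e-05, -2.22441789e-03]), 'joint_efforts': array([ 2.27661571e-03, -4.46388388e+01, -2.90820551e+01, -3.65458181e-04,
        8.19140609e-03,  2.76077571e-05]), 'ee_pos': array([0.15537325, 0.52720755, 0.23865999]), 'ee_rot': array([-2.33556463e-04,  1.42892742e-01,  9.89737936e-01, -6.54774216e-04]), 'contact_force': array([-0.43700456,  1.0200029 , -0.09646685]), 'wrist_torque': array([-0.03394536, -0.01088145,  0.02151821]), 'finger_force': 0.0, 'finger_gap': 0.08558631840436506}
```

View pics/top0.png

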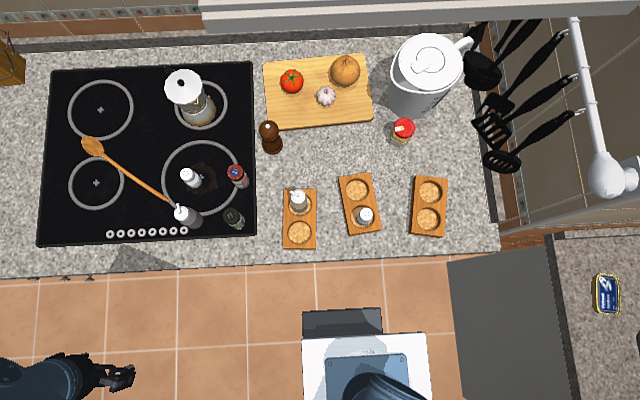

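View pics/side0.png

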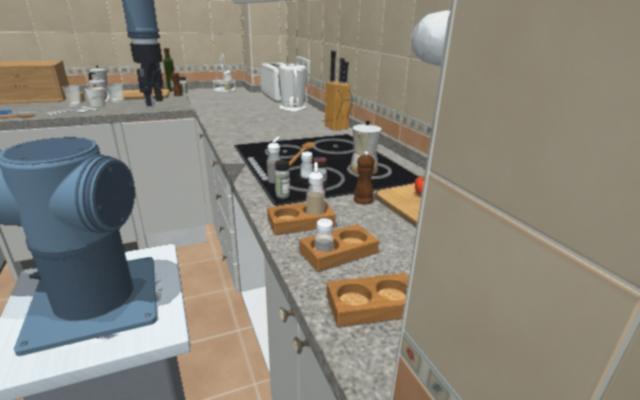

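View pics/wrist0.png

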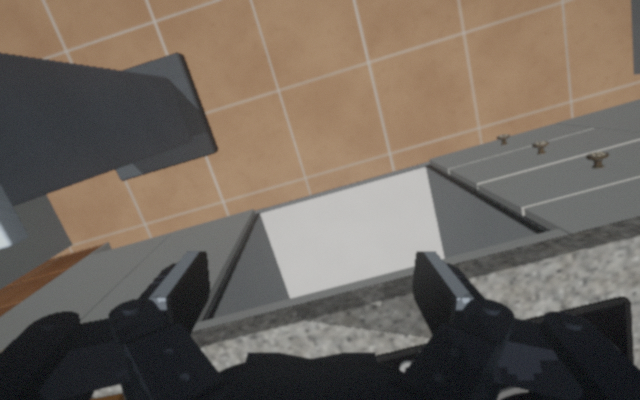

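The top view shows the vinegar at about (188,212), salt (190,176), jar a (237,175), jar b (235,217), and blocks at (299,218), (360,204) and (429,206). Next I'll zoom both views.

Run:
```python
import cv2
a=cv2.imread('pics/top0.png')[155:255,160:460]; b=cv2.imread('pics/side0.png')[125:325,235:435]
a=cv2.resize(a,None,fx=2.66,fy=2.66,interpolation=2); b=cv2.resize(b,None,fx=3,fy=3,interpolation=2)
cv2.imwrite('pics/tc.png',a);cv2.imwrite('pics/sc.png',b)
```

```text
(no output)
```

View pics/tc.png

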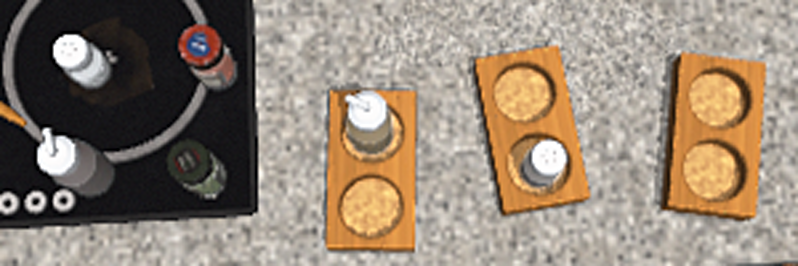

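View pics/sc.png

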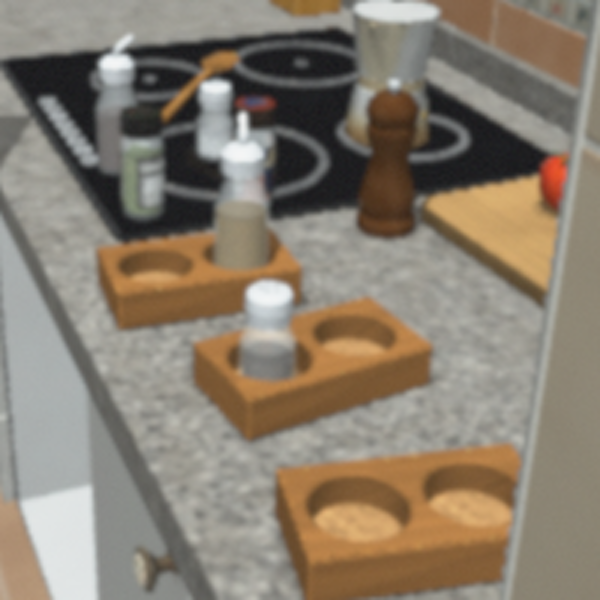

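```bash
cat > m1.py <<'E'
from h import *
T=dict(np.load('pics/top0.npz')); S=dict(np.load('pics/side0.npz'))
t=lambda x,y:(160+x/2.66-.3,155+y/2.66-.3); s=lambda x,y:(235+x/3-.3,125+y/3-.3)
pts={'vin':((56,153),(117,62),.125),'salt':((70,48),(215,87),.088),'a':((200,43),(257,102),.11),'b':((187,158),(142,114),.11),
'oil':((367,110),(243,152),.132),'pep':((549,155),(270,292),.095),
'cru_near':((371,206),(155,265),.036),'sh_far':((524,93),(355,334),.036),'sp_near':((713,170),(358,508),.036),'sp_far':((718,98),(478,495),.036)}
for k,(a,b,z) in pts.items():
    print(k,tri([(T,*t(*a)),(S,*s(*b))]).round(4),'top@z',onz(T,*t(*a),z).round(4))
hsv=cv2.cvtColor(T['image'],cv2.COLOR_RGB2HSV)
m=cv2.inRange(hsv,(8,110,60),(25,255,255)); m[:170]=0;m[252:]=0;m[:,:270]=0;m[:,455:]=0
for c in cv2.findContours(m,0,2)[0]:
    if cv2.contourArea(c)<500: continue
    b=cv2.boxPoints(cv2.minAreaRect(c)); P=np.array([onz(T,u,v,.036)[:2] for u,v in b])
    e=[P[1]-P[0],P[2]-P[1]]; L=max(e,key=np.linalg.norm); L=L*np.sign(L[0])
    print(P.mean(0).round(4),[round(np.linalg.norm(x),4) for x in e],np.degrees(np.arctan2(L[1],L[0])).round(1))
E
python3 m1.py
```

```text
vin [0.4723 0.4303 0.1223] top@z [0.4731 0.4291 0.125 ]
salt [0.5807 0.4309 0.084 ] top@z [0.5821 0.4291 0.088 ]
a [0.5727 0.3006 0.1114] top@z [0.5739 0.3007 0.11  ]
b [0.4632 0.3151 0.1073] top@z [0.465  0.3141 0.11  ]
oil [0.4962 0.147  0.1284] top@z [0.4962 0.1466 0.132 ]
pep [ 0.4513 -0.0198  0.092 ] top@z [ 0.4524 -0.0199  0.095 ]
cru_near [0.4202 0.1499 0.0356] top@z [0.4214 0.1496 0.036 ]
sh_far [ 0.5264 -0.0085  0.0353] top@z [ 0.5266 -0.0086  0.036 ]
sp_near [ 0.4381 -0.1891  0.0333] top@z [ 0.4388 -0.1887  0.036 ]
sp_far [ 0.5122 -0.2032  0.0323] top@z [ 0.5111 -0.2019  0.036 ]
[0.4585 0.1482] [np.float64(0.1581), np.float64(0.088)] -3.3
[ 0.4737 -0.1937] [np.float64(0.1642), np.float64(0.0945)] -10.3
[ 0.4908 -0.0133] [np.float64(0.0889), np.float64(0.1607)] 5.9
```

Request:
servo_tool:
  commands:
    - [0.25,-0.08,0,0,0,0]
    - [0.25,-0.08,0,0,0,0]
    - [0.25,-0.08,0,0,0,0]
    - [0.25,-0.08,0,0,0,0]
    - [0.25,-0.08,0,0,0,0]
    - [0.25,-0.08,0,0,0,0]
    - [0.25,-0.08,0,0,0,0]
    - [0.25,-0.08,0,0,0,0]
  fingers: 1
  force: 30

```text
time: 0.82
ee_pos: [0.4572, 0.4305, 0.239]
ee_rot: [-0.0, 0.143, 0.99, -0.0]
contact_force: [-0.2, 1.2, 1.0]
finger_gap: 0.0855
finger_force: 0.0
```

Request:
servo_tool:
  commands:
    - [0.1,0,0,0,0,0.1]
    - [0,0,0,0,0,0.1]
    - [0,0,0,0,0,0.07]
    - [0,0,0,0,0,0]
    - [0,0,0,0,0,0]
    - [0,0,0,0,0,0]
    - [0,0,0,0,0,0]
    - [0,0,0,0,0,0]

```text
time: 1.48
ee_pos: [0.4702, 0.4317, 0.2394]
ee_rot: [0.0, 0.002, 1.0, 0.0]
contact_force: [-0.2, -0.5, 0.5]
finger_gap: 0.0857
finger_force: 0.0
```

Run:
```python
from h import *
d=grab('wrist','w1.png'); s=telemetry.observe(); print(s['ee_pos'],s['ee_rot'],s['q'])
for P in [(.4723,.4303,.125),(.5807,.4309,.088),(.5733,.3006,.11),(.464,.3146,.11)]: print(proj(d,P).round(0))
```

```text
[0.47026042 0.4317388  0.2394747 ] [8.30215046e-05 2.15214643e-03 9.99997680e-01 4.06732475e-05] [ 5.68284124e-01  4.17931302e-01  1.30592391e+00 -2.14479133e-05
  1.41755376e+00 -9.98204635e-01]
[309. 197.]
[311. 296.]
[162. 304.]
[162. 182.]
```

View pics/w1.png

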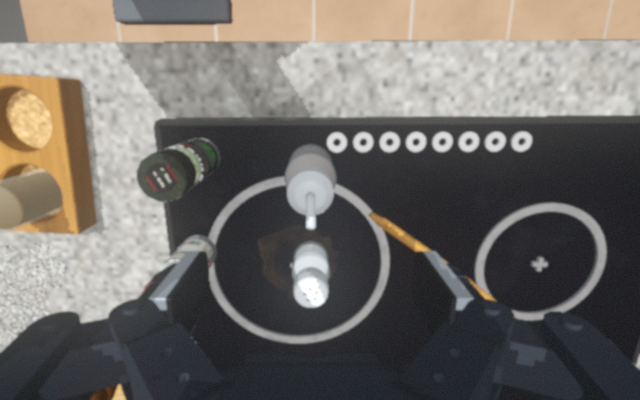

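The wrist view shows the vinegar cap at about (310,192) between the open fingers, with its spout pointing along +x. Salt is at (311,290) and jar b at (162,178), all within about 3 mm of the predictions. Going down to grasp the vinegar.

Request:
servo_tool:
  commands:
    - [0,-0.01,-0.12,0,0,0]
    - [0,0,-0.12,0,0,0]
    - [0,0,-0.12,0,0,0]
    - [0,0,-0.12,0,0,0]
    - [0,0,-0.12,0,0,0]
    - [0,0,-0.12,0,0,0]
    - [0,0,-0.12,0,0,0]
    - [0,0,-0.12,0,0,0]

```text
time: 2.2
ee_pos: [0.4704, 0.4302, 0.0947]
ee_rot: [0.0, 0.002, 1.0, 0.0]
contact_force: [-0.5, -0.9, 0.4]
finger_gap: 0.0853
finger_force: 0.0
```

Request:
servo_tool:
  commands:
    - [0,0,0,0,0,0]
    - [0,0,0,0,0,0]
    - [0,0,0,0,0,0]
    - [0,0,0,0,0,0]
    - [0,0,0,0,0,0]
    - [0,0,0,0,0,0]
    - [0,0,0,0,0,0]
    - [0,0,0,0,0,0]
  fingers: 0
  force: 30

```text
time: 2.87
ee_pos: [0.4715, 0.4307, 0.097]
ee_rot: [0.001, 0.002, 1.0, 0.001]
contact_force: [0.5, 1.3, 6.8]
finger_gap: 0.0423
finger_force: 31.2
```

Request:
servo_tool:
  commands:
    - [0,0,0,0,0,0]
    - [0,0,0,0,0,0]
    - [0,0,0,0,0,0]
    - [0,0,0,0,0,0]
    - [0,0,0.02,0,0,0]
    - [0,0,0.04,0,0,0]
    - [0,0,0.04,0,0,0]
    - [0,0,0.04,0,0,0]

```text
time: 3.53
ee_pos: [0.4703, 0.4299, 0.1166]
ee_rot: [-0.0, 0.002, 1.0, -0.0]
contact_force: [0.6, 0.6, -2.5]
finger_gap: 0.0423
finger_force: 30.7
```

Request:
servo_tool:
  commands:
    - [0,0,0.1,0,0,0]
    - [0,0,0.17,0,0,0]
    - [0,0,0.19,0,0,0]
    - [0,0,0.19,0,0,0]
    - [0,0,0.19,0,0,0]
    - [0,0,0.19,0,0,0]
    - [0,0,0.15,0,0,0]
    - [0,0,0.08,0,0,0]

```text
time: 4.2
ee_pos: [0.4712, 0.4305, 0.3098]
ee_rot: [0.002, 0.002, 1.0, 0.001]
contact_force: [0.1, -0.3, -1.5]
finger_gap: 0.0422
finger_force: 30.8
```

Request:
servo_tool:
  commands:
    - [0,-0.05,0,0,0,0]
    - [-0.02,-0.12,0,0,0,0]
    - [-0.03,-0.19,0,0,0,0]
    - [-0.03,-0.19,0,0,0,0]
    - [-0.03,-0.19,0,0,0,0]
    - [-0.03,-0.19,0,0,0,0]
    - [-0.03,-0.19,0,0,0,0]
    - [-0.03,-0.19,0,0,0,0]

```text
time: 4.87
ee_pos: [0.4392, 0.2316, 0.304]
ee_rot: [-0.001, 0.002, 1.0, -0.0]
contact_force: [-0.3, -0.1, -2.2]
finger_gap: 0.0423
finger_force: 31.0
```

Request:
servo_tool:
  commands:
    - [-0.03,-0.19,0,0,0,0]
    - [-0.03,-0.19,0,0,0,0]
    - [-0.03,-0.12,0,0,0,0]
    - [-0.02,-0.05,0,0,0,0]
    - [-0.02,-0.01,0,0,0,0]
    - [0,0,0,0,0,0]
    - [0,0,0,0,0,0]
    - [0,0,0,0,0,0]

```text
time: 5.53
ee_pos: [0.4211, 0.1504, 0.3051]
ee_rot: [-0.0, 0.001, 1.0, 0.0]
contact_force: [0.5, -0.2, -1.3]
finger_gap: 0.0423
finger_force: 31.1
```

Run:
```python
from h import *
d=grab('wrist','w2.png'); s=telemetry.observe(); print(s['ee_pos'],s['ee_rot'],s['q'])
for P in [(.421,.150,.036),(.5266,-.0086,.036),(.4962,.147,.132),(.452,-.02,.095)]: print(proj(d,P).round(0))
```

```text
[0.42116568 0.15041704 0.30513984] [-8.63740235e-05  1.36585860e-03  9.99999054e-01  1.40190441e-04] [ 9.24295141e-02  3.00565641e-02  1.64577089e+00  2.96959593e-04
  1.46591094e+00 -1.47566621e+00]
[310. 159.]
[186. 242.]
[308. 252.]
[148. 199.]
```

View pics/w2.png

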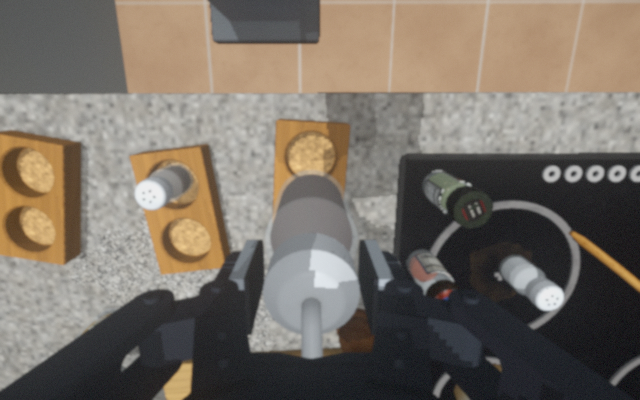

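The vinegar hangs upright in the grip. The empty well's rim centre is near (311,154), against a prediction of (310,159). That is the same small bias as before, so I'm lowering it now.

Request:
servo_tool:
  commands:
    - [0,0,-0.08,0,0,0]
    - [0,0,-0.16,0,0,0]
    - [0,0,-0.2,0,0,0]
    - [0,0,-0.2,0,0,0]
    - [0,0,-0.2,0,0,0]
    - [0,0,-0.16,0,0,0]
    - [0,0,-0.12,0,0,0]
    - [0,0,-0.08,0,0,0]

```text
time: 6.25
ee_pos: [0.4199, 0.1502, 0.123]
ee_rot: [-0.002, 0.001, 1.0, -0.0]
contact_force: [-0.4, 0.3, -2.3]
finger_gap: 0.0423
finger_force: 31.1
```

Request:
servo_tool:
  commands:
    - [0,0,-0.02,0,0,0]
    - [0,0,-0.02,0,0,0]
    - [0,0,-0.02,0,0,0]
    - [0,0,-0.02,0,0,0]
    - [0,0,-0.02,0,0,0]
    - [0,0,-0.02,0,0,0]
    - [0,0,-0.01,0,0,0]
    - [0,0,0,0,0,0]

```text
time: 6.92
ee_pos: [0.4209, 0.1495, 0.1057]
ee_rot: [-0.0, 0.002, 1.0, -0.0]
contact_force: [-0.3, -0.3, -1.2]
finger_gap: 0.0423
finger_force: 31.1
```

Request:
servo_tool:
  commands:
    - [0,0,-0.01,0,0,0]
    - [0,0,-0.01,0,0,0]
    - [0,0,0,0,0,0]
    - [0,0,0,0,0,0]
    - [0,0,0,0,0,0]
    - [0,0,0,0,0,0]
    - [0,0,0,0,0,0]
    - [0,0,0,0,0,0]

```text
time: 7.58
ee_pos: [0.4216, 0.1496, 0.1041]
ee_rot: [0.001, 0.002, 1.0, 0.0]
contact_force: [-3.3, -0.3, 9.9]
finger_gap: 0.0425
finger_force: 32.2
```

Contact came at a base height of about 0.012 m, so it is on the floor. Releasing.

Request:
servo_tool:
  commands:
    - [0,0,0,0,0,0]
    - [0,0,0,0,0,0]
    - [0,0,0,0,0,0]
    - [0,0,0,0,0,0]
    - [0,0,0,0,0,0]
    - [0,0,0,0,0,0]
    - [0,0,0,0,0,0]
    - [0,0,0,0,0,0]
  fingers: 1

```text
time: 8.25
ee_pos: [0.4211, 0.1495, 0.1028]
ee_rot: [-0.0, 0.002, 1.0, -0.0]
contact_force: [-0.6, 1.0, 0.2]
finger_gap: 0.0853
finger_force: 0.0
```

Request:
servo_tool:
  commands:
    - [0,0,0.05,0,0,0]
    - [0,0,0.15,0,0,0]
    - [0,0,0.18,0,0,0]
    - [0,0,0.18,0,0,0]
    - [0,0,0.18,0,0,0]
    - [0,0,0.15,0,0,0]
    - [0,0,0.05,0,0,0]
    - [0,0,0,0,0,0]

```text
time: 8.92
ee_pos: [0.4223, 0.1497, 0.2461]
ee_rot: [0.002, 0.002, 1.0, 0.0]
contact_force: [-0.1, -0.0, -0.9]
finger_gap: 0.0856
finger_force: 0.0
```

Run:
```python
from h import *
d=grab('wrist','w3.png'); s=telemetry.observe(); print(s['ee_pos'])
for P in [(.421,.150,.132),(.4962,.147,.132)]: print(proj(d,P).round(0))
```

```text
[0.42133348 0.14959591 0.24431486]
[311. 192.]
[308. 281.]
```

View pics/w3.png

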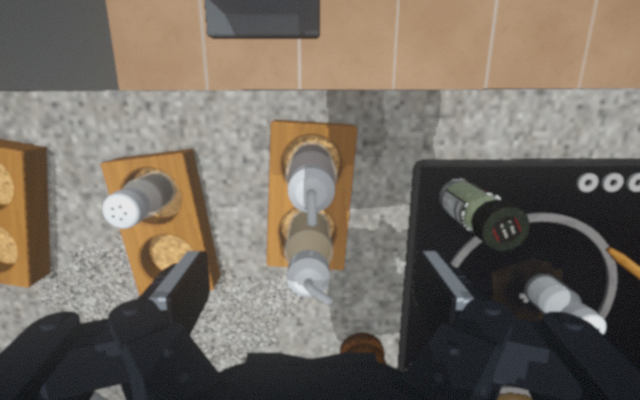

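The vinegar stands upright in the near well (cap ~(311,187)), and the oil is undisturbed. Next is jar b.

Request:
servo_tool:
  commands:
    - [0.02,0.06,0,0,0,0]
    - [0.04,0.16,0,0,0,0]
    - [0.05,0.2,0,0,0,0]
    - [0.05,0.22,0,0,0,0]
    - [0.05,0.2,0,0,0,0]
    - [0.04,0.16,0,0,0,0]
    - [0.02,0.1,0,0,0,0]
    - [0,0,0,0,0,0]

```text
time: 9.63
ee_pos: [0.4609, 0.3176, 0.241]
ee_rot: [-0.002, 0.001, 1.0, -0.0]
contact_force: [0.2, -1.0, -0.1]
finger_gap: 0.0854
finger_force: 0.0
```

Request:
servo_tool:
  commands:
    - [0,0,-0.08,0,0,0]
    - [0,0,-0.15,0,0,0]
    - [0,0,-0.18,0,0,0]
    - [0,0,-0.18,0,0,0]
    - [0,0,-0.18,0,0,0]
    - [0,0,-0.15,0,0,0]
    - [0,0,-0.12,0,0,0]
    - [0,0,-0.05,0,0,0]

```text
time: 10.3
ee_pos: [0.4587, 0.313, 0.0761]
ee_rot: [-0.003, 0.002, 1.0, -0.002]
contact_force: [-1.4, -0.0, -0.1]
finger_gap: 0.0855
finger_force: 0.0
```

Request:
servo_tool:
  commands:
    - [0,0,0,0,0,0]
    - [0,0,0,0,0,0]
    - [0,0,0,0,0,0]
    - [0,0,0,0,0,0]
    - [0,0,0,0,0,0]
    - [0,0,0,0,0,0]
    - [0,0,0,0,0,0]
    - [0,0,0,0,0,0]
  fingers: 0
  force: 30

```text
time: 10.97
ee_pos: [0.4625, 0.3148, 0.0817]
ee_rot: [0.001, 0.002, 1.0, 0.0]
contact_force: [0.2, -1.4, 6.8]
finger_gap: 0.04
finger_force: 30.6
```

Request:
servo_tool:
  commands:
    - [0,0,0,0,0,0]
    - [0,0,0.05,0,0,0]
    - [0,0,0.15,0,0,0]
    - [0,0,0.2,0,0,0]
    - [0,0,0.2,0,0,0]
    - [0,0,0.2,0,0,0]
    - [0,0,0.2,0,0,0]
    - [0,0,0.2,0,0,0]

```text
time: 11.63
ee_pos: [0.4609, 0.3144, 0.2621]
ee_rot: [-0.0, 0.002, 1.0, 0.0]
contact_force: [-0.3, 0.1, -0.7]
finger_gap: 0.0402
finger_force: 30.5
```

Request:
servo_tool:
  commands:
    - [0.02,-0.08,0.05,0,0,0]
    - [0.02,-0.16,0.05,0,0,0]
    - [0.02,-0.24,0,0,0,0]
    - [0.02,-0.24,0,0,0,0]
    - [0.02,-0.24,0,0,0,0]
    - [0.02,-0.24,0,0,0,0]
    - [0.02,-0.24,0,0,0,0]
    - [0.02,-0.24,0,0,0,0]

```text
time: 12.3
ee_pos: [0.4847, 0.0605, 0.2747]
ee_rot: [-0.001, 0.002, 1.0, 0.0]
contact_force: [1.6, 0.1, -1.3]
finger_gap: 0.0401
finger_force: 30.5
```

Request:
servo_tool:
  commands:
    - [0.02,-0.24,0,0,0,0]
    - [0.02,-0.24,0,0,0,0]
    - [0.02,-0.24,0,0,0,0]
    - [0.02,-0.24,0,0,0,0]
    - [0.02,-0.24,0,0,0,0]
    - [0.02,-0.24,0,0,0,0]
    - [0.02,-0.2,0,0,0,0]
    - [0.02,-0.1,0,0,0,0]

```text
time: 12.97
ee_pos: [0.5086, -0.2023, 0.2743]
ee_rot: [-0.001, 0.004, 1.0, -0.0]
contact_force: [0.7, -0.1, -1.0]
finger_gap: 0.0398
finger_force: 30.6
```

Request:
servo_tool:
  commands:
    - [0.01,-0.03,0,0,0,0]
    - [0,0,0,0,0,0]
    - [0,0,0,0,0,0]
    - [0,0,0,0,0,0]
    - [0,0,-0.05,0,0,0]
    - [0,0,-0.1,0,0,0]
    - [0,0,-0.15,0,0,0]
    - [0,0,-0.1,0,0,0]

```text
time: 13.63
ee_pos: [0.5106, -0.2012, 0.2137]
ee_rot: [-0.0, 0.001, 1.0, 0.0]
contact_force: [0.0, 0.7, -0.9]
finger_gap: 0.0402
finger_force: 30.6
```

Run:
```python
from h import *
d=grab('wrist','w4.png'); s=telemetry.observe(); print(s['ee_pos'],s['q'])
for P in [(.4385,-.189,.036),(.5117,-.2026,.036),(.5266,-.0086,.036)]: print(proj(d,P).round(0))
```

```text
[ 0.50917275 -0.20033071  0.2106378 ] [-5.78859478e-01  2.78316465e-01  1.58051644e+00  1.76377104e-04
  1.28927677e+00 -2.14739519e+00]
[325.  95.]
[309. 177.]
[515. 192.]
```

View pics/w4.png

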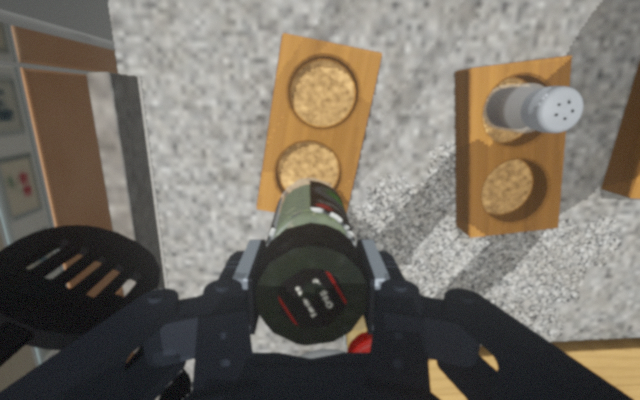

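The view shows the jar hanging upright. The spice wells are at (324,92) and (308,172), within 3-5 px of prediction, and the gripper is clear of the hanging utensil at the left. Lowering.

Request:
servo_tool:
  commands:
    - [0,0,-0.05,0,0,0]
    - [0,0,-0.12,0,0,0]
    - [0,0,-0.14,0,0,0]
    - [0,0,-0.14,0,0,0]
    - [0,0,-0.14,0,0,0]
    - [0,0,-0.1,0,0,0]
    - [0,0,-0.06,0,0,0]
    - [0,0,-0.02,0,0,0]

```text
time: 14.35
ee_pos: [0.5108, -0.2023, 0.0989]
ee_rot: [-0.001, 0.002, 1.0, 0.0]
contact_force: [-0.5, 0.3, -0.8]
finger_gap: 0.0399
finger_force: 30.6
```

Request:
servo_tool:
  commands:
    - [0,0,-0.02,0,0,0]
    - [0,0,-0.02,0,0,0]
    - [0,0,-0.02,0,0,0]
    - [0,0,-0.01,0,0,0]
    - [0,0,-0.01,0,0,0]
    - [0,0,-0.01,0,0,0]
    - [0,0,0,0,0,0]
    - [0,0,0,0,0,0]

```text
time: 15.02
ee_pos: [0.512, -0.2036, 0.0887]
ee_rot: [0.001, 0.002, 1.0, -0.001]
contact_force: [-1.8, 2.3, 11.0]
finger_gap: 0.0394
finger_force: 30.5
```

Jar b is on the floor (contact at base ≈0.013 m). I'm releasing it and going to jar a.

Request:
servo_tool:
  commands:
    - [0,0,0,0,0,0]
    - [0,0,0,0,0,0]
    - [0,0,0,0,0,0]
    - [0,0,0,0,0,0]
    - [0,0,0,0,0,0]
    - [0,0,0,0,0,0]
    - [0,0,0,0,0,0]
    - [0,0,0,0,0,0]
  fingers: 1

```text
time: 15.68
ee_pos: [0.511, -0.2029, 0.0862]
ee_rot: [-0.0, 0.002, 1.0, 0.0]
contact_force: [-0.3, 0.3, -0.3]
finger_gap: 0.0852
finger_force: 0.0
```

Request:
servo_tool:
  commands:
    - [0,0,0.05,0,0,0]
    - [0,0,0.15,0,0,0]
    - [0,0,0.2,0,0,0]
    - [0,0,0.2,0,0,0]
    - [0,0,0.2,0,0,0]
    - [0,0,0.2,0,0,0]
    - [0,0,0.1,0,0,0]
    - [0,0,0,0,0,0]

```text
time: 16.35
ee_pos: [0.5129, -0.2041, 0.2565]
ee_rot: [0.004, 0.002, 1.0, -0.002]
contact_force: [-0.2, -0.5, 0.6]
finger_gap: 0.0853
finger_force: 0.0
```

Request:
servo_tool:
  commands:
    - [0.02,0.1,0,0,0,0]
    - [0.02,0.2,0,0,0,0]
    - [0.02,0.24,0,0,0,0]
    - [0.02,0.24,0,0,0,0]
    - [0.02,0.24,0,0,0,0]
    - [0.02,0.24,0,0,0,0]
    - [0.02,0.24,0,0,0,0]
    - [0.02,0.24,0,0,0,0]

```text
time: 17.02
ee_pos: [0.5343, 0.0598, 0.2505]
ee_rot: [-0.001, 0.002, 1.0, 0.0]
contact_force: [1.5, 0.1, -0.4]
finger_gap: 0.0855
finger_force: 0.0
```

Request:
servo_tool:
  commands:
    - [0.03,0.24,0,0,0,0]
    - [0.03,0.24,0,0,0,0]
    - [0.03,0.24,0,0,0,0]
    - [0.03,0.24,0,0,0,0]
    - [0.03,0.24,0,0,0,0]
    - [0.03,0.24,0,0,0,0]
    - [0.03,0.14,0,0,0,0]
    - [0.02,0.04,0,0,0,0]

```text
time: 17.68
ee_pos: [0.5686, 0.3048, 0.2498]
ee_rot: [-0.001, 0.0, 1.0, 0.0]
contact_force: [-0.8, -1.3, 0.1]
finger_gap: 0.0855
finger_force: 0.0
```

Request:
servo_tool:
  commands:
    - [0,0,0,0,0,0]
    - [0,0,0,0,0,0]
    - [0,0,0,0,0,0]
    - [0,0,0,0,0,0]
    - [0,0,0,0,0,0]
    - [0,0,0,0,0,0]
    - [0,0,0,0,0,0]
    - [0,0,0,0,0,0]

```text
time: 18.35
ee_pos: [0.5696, 0.3006, 0.2515]
ee_rot: [0.0, 0.002, 1.0, 0.0]
contact_force: [-0.2, -0.6, -1.2]
finger_gap: 0.0852
finger_force: 0.0
```

Run:
```python
from h import *
d=grab('wrist','w5.png'); s=telemetry.observe(); print(s['ee_pos'],s['q'])
for P in [(.5715,.3005,.11),(.580,.431,.088)]: print(proj(d,P).round(0))
t=grab('top','t5.png')
a=t['image'][130:260,150:460]; cv2.imwrite('pics/tc5.png',cv2.resize(cv2.vconcat([cv2.resize(a,(640,268)),d['image']])[:,:,::-1],(575,600)))
```

```text
[0.56963294 0.3007588  0.25145632] [ 3.12932050e-01  4.22363715e-01  1.27018811e+00 -2.56826184e-05
  1.44886234e+00 -1.25341692e+00]
[311. 187.]
[456. 190.]
```

View pics/tc5.png

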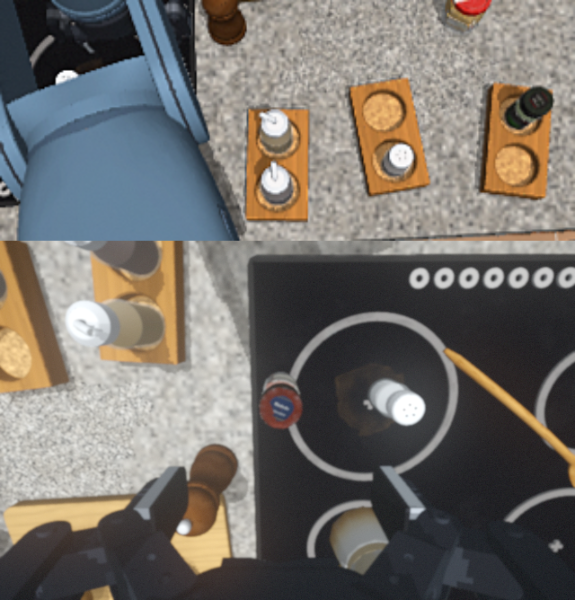

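Jar b stands in the far spice well. The jar a cap at wrist (313,185) matches the prediction. Before descending I'll check where the pepper mill stands relative to the gripper.

Run:
```python
from h import *
W=dict(np.load('pics/w5.npz'));S=dict(np.load('pics/side0.npz'));T=dict(np.load('pics/top0.npz'))
print(tri([(W,204,318),(S,235+393/3,125+87/3)]),tri([(W,204,318),(T,268,125)]))
print('base',onz(S,235+388/3,125+222/3,0), onz(T,273,148,0))
```

```text
[0.67141583 0.21315345 0.14342931] [0.67850107 0.21106026 0.13706234]
base [0.68240035 0.22216256 0.        ] [0.66769164 0.21294045 0.        ]
```

The mill is at (0.675, 0.213), more than 90 mm clear. Descending on jar a.

Request:
servo_tool:
  commands:
    - [0.01,0,-0.08,0,0,0]
    - [0,0,-0.16,0,0,0]
    - [0,0,-0.2,0,0,0]
    - [0,0,-0.2,0,0,0]
    - [0,0,-0.2,0,0,0]
    - [0,0,-0.16,0,0,0]
    - [0,0,-0.1,0,0,0]
    - [0,0,-0.04,0,0,0]

```text
time: 19.12
ee_pos: [0.5688, 0.3003, 0.076]
ee_rot: [-0.003, 0.002, 1.0, -0.001]
contact_force: [0.2, 0.7, 0.2]
finger_gap: 0.0851
finger_force: 0.0
```

Request:
servo_tool:
  commands:
    - [0,0,0,0,0,0]
    - [0,0,0,0,0,0]
    - [0,0,0,0,0,0]
    - [0,0,0,0,0,0]
    - [0,0,0,0,0,0]
    - [0,0,0,0,0,0]
    - [0,0,0,0,0,0]
    - [0,0,0,0,0,0]
  fingers: 0
  force: 30

```text
time: 19.78
ee_pos: [0.5722, 0.3015, 0.082]
ee_rot: [0.002, 0.002, 1.0, 0.001]
contact_force: [0.3, 0.5, 6.1]
finger_gap: 0.0398
finger_force: 30.8
```

Request:
servo_tool:
  commands:
    - [0,0,0,0,0,0]
    - [0,0,0.05,0,0,0]
    - [0,0,0.15,0,0,0]
    - [0,0,0.2,0,0,0]
    - [0,0,0.23,0,0,0]
    - [0,0,0.23,0,0,0]
    - [0,0,0.23,0,0,0]
    - [0,0,0.21,0,0,0]

```text
time: 20.45
ee_pos: [0.5706, 0.3009, 0.2778]
ee_rot: [0.0, 0.002, 1.0, 0.0]
contact_force: [1.6, -1.1, -0.4]
finger_gap: 0.0402
finger_force: 30.5
```

Request:
servo_tool:
  commands:
    - [-0.05,-0.08,0,0,0,0]
    - [-0.06,-0.16,0,0,0,0]
    - [-0.06,-0.24,0,0,0,0]
    - [-0.06,-0.24,0,0,0,0]
    - [-0.06,-0.24,0,0,0,0]
    - [-0.06,-0.24,0,0,0,0]
    - [-0.06,-0.24,0,0,0,0]
    - [-0.06,-0.24,0,0,0,0]

```text
time: 21.12
ee_pos: [0.4993, 0.0476, 0.2755]
ee_rot: [-0.0, 0.002, 1.0, -0.0]
contact_force: [1.6, -1.1, -1.2]
finger_gap: 0.0396
finger_force: 30.5
```

Request:
servo_tool:
  commands:
    - [-0.06,-0.24,0,0,0,0]
    - [-0.06,-0.24,0,0,0,0]
    - [-0.06,-0.24,0,0,0,0]
    - [-0.06,-0.24,0,0,0,0]
    - [-0.06,-0.24,0,0,0,0]
    - [-0.06,-0.2,0,0,0,0]
    - [-0.04,-0.12,0,0,0,0]
    - [-0.02,-0.06,0,0,0,0]

```text
time: 21.78
ee_pos: [0.4364, -0.1903, 0.2754]
ee_rot: [-0.0, 0.004, 1.0, -0.0]
contact_force: [1.0, 0.3, -0.9]
finger_gap: 0.0402
finger_force: 30.6
```

Request:
servo_tool:
  commands:
    - [0,0,0,0,0,0]
    - [0,0,0,0,0,0]
    - [0,0,0,0,0,0]
    - [0,0,0,0,0,0]
    - [0,0,-0.05,0,0,0]
    - [0,0,-0.1,0,0,0]
    - [0,0,-0.15,0,0,0]
    - [0,0,-0.1,0,0,0]

```text
time: 22.45
ee_pos: [0.4373, -0.1866, 0.2135]
ee_rot: [-0.0, 0.001, 1.0, 0.0]
contact_force: [-0.1, -0.7, -0.7]
finger_gap: 0.0402
finger_force: 30.6
```

Request:
servo_tool:
  commands:
    - [0,0,0,0,0,0]
    - [0,0,0,0,0,0]
    - [0,0,0,0,0,0]
    - [0,0,0,0,0,0]
    - [0,0,0,0,0,0]
    - [0,0,0,0,0,0]
    - [0,0,0,0,0,0]
    - [0,0,0,0,0,0]

```text
time: 23.12
ee_pos: [0.4377, -0.1881, 0.2156]
ee_rot: [0.0, 0.002, 1.0, -0.0]
contact_force: [0.3, -0.7, -0.6]
finger_gap: 0.0395
finger_force: 30.6
```

Request:
servo_tool:
  commands:
    - [0,-0.01,-0.05,0,0,0]
    - [0,0,-0.12,0,0,0]
    - [0,0,-0.14,0,0,0]
    - [0,0,-0.14,0,0,0]
    - [0,0,-0.14,0,0,0]
    - [0,0,-0.1,0,0,0]
    - [0,0,-0.06,0,0,0]
    - [0,0,-0.02,0,0,0]

```text
time: 23.78
ee_pos: [0.4366, -0.1889, 0.098]
ee_rot: [-0.001, 0.002, 1.0, 0.001]
contact_force: [-0.7, 0.1, -1.2]
finger_gap: 0.0406
finger_force: 30.6
```

Request:
servo_tool:
  commands:
    - [0,0,-0.02,0,0,0]
    - [0,0,-0.02,0,0,0]
    - [0,0,-0.02,0,0,0]
    - [0,0,-0.01,0,0,0]
    - [0,0,-0.01,0,0,0]
    - [0,0,-0.01,0,0,0]
    - [0,0,0,0,0,0]
    - [0,0,0,0,0,0]

```text
time: 24.45
ee_pos: [0.4383, -0.1898, 0.0891]
ee_rot: [0.001, 0.002, 1.0, -0.001]
contact_force: [-5.7, 4.3, 21.2]
finger_gap: 0.04
finger_force: 32.9
```

Request:
servo_tool:
  commands:
    - [0,0,0,0,0,0]
    - [0,0,0,0,0,0]
    - [0,0,0,0,0,0]
    - [0,0,0,0,0,0]
    - [0,0,0,0,0,0]
    - [0,0,0,0,0,0]
    - [0,0,0,0,0,0]
    - [0,0,0,0,0,0]
  fingers: 1

```text
time: 25.12
ee_pos: [0.4375, -0.1894, 0.0862]
ee_rot: [-0.0, 0.002, 1.0, 0.0]
contact_force: [0.4, -0.3, -0.1]
finger_gap: 0.0857
finger_force: 0.0
```

Request:
servo_tool:
  commands:
    - [0,0,0.05,0,0,0]
    - [0,0,0.15,0,0,0]
    - [0,0,0.2,0,0,0]
    - [0,0,0.2,0,0,0]
    - [0,0,0.2,0,0,0]
    - [0,0,0.2,0,0,0]
    - [0,0,0.1,0,0,0]
    - [0,0,0,0,0,0]

```text
time: 25.78
ee_pos: [0.4393, -0.1907, 0.2561]
ee_rot: [0.003, 0.002, 1.0, -0.003]
contact_force: [-0.8, -0.5, -0.2]
finger_gap: 0.0855
finger_force: 0.0
```

Request:
servo_tool:
  commands:
    - [0.05,0.1,0,0,0,0]
    - [0.05,0.2,0,0,0,0]
    - [0.05,0.24,0,0,0,0]
    - [0.05,0.24,0,0,0,0]
    - [0.05,0.24,0,0,0,0]
    - [0.05,0.24,0,0,0,0]
    - [0.05,0.24,0,0,0,0]
    - [0.05,0.24,0,0,0,0]

```text
time: 26.45
ee_pos: [0.497, 0.0734, 0.2507]
ee_rot: [-0.001, 0.002, 1.0, 0.0]
contact_force: [0.3, -0.3, -0.8]
finger_gap: 0.0853
finger_force: 0.0
```

Request:
servo_tool:
  commands:
    - [0.05,0.24,0,0,0,0]
    - [0.05,0.24,0,0,0,0]
    - [0.05,0.24,0,0,0,0]
    - [0.05,0.24,0,0,0,0]
    - [0.05,0.24,0,0,0,0]
    - [0.05,0.24,0,0,0,0]
    - [0.05,0.24,0,0,0,0]
    - [0.05,0.24,0,0,0,0]

```text
time: 27.12
ee_pos: [0.5571, 0.3612, 0.2503]
ee_rot: [-0.001, 0.002, 1.0, -0.0]
contact_force: [1.0, -0.7, -0.1]
finger_gap: 0.0852
finger_force: 0.0
```

Request:
servo_tool:
  commands:
    - [0.05,0.24,0,0,0,0]
    - [0.05,0.15,0,0,0,0]
    - [0.04,0.08,0,0,0,0]
    - [0,0,0,0,0,0]
    - [0,0,0,0,0,0]
    - [0,0,0,0,0,0]
    - [0,0,0,0,0,0]
    - [0,0,0,0,0,0]

```text
time: 27.78
ee_pos: [0.5786, 0.4289, 0.2517]
ee_rot: [0.0, 0.003, 1.0, -0.0]
contact_force: [0.0, 0.2, 0.3]
finger_gap: 0.0858
finger_force: 0.0
```

Run:
```python
from h import *
d=grab('wrist','w6.png'); s=telemetry.observe(); print(s['ee_pos'],s['q'])
for P in [(.5785,.4305,.088)]: print(proj(d,P).round(0))
t=grab('top','t6.png')
a=t['image'][130:260,150:460]; cv2.imwrite('pics/tc6.png',cv2.resize(cv2.vconcat([cv2.resize(a,(640,268)),d['image']])[:,:,::-1],(575,600)))
```

```text
[0.57862055 0.42898693 0.25182816] [ 4.83573681e-01  5.68958733e-01  1.03404554e+00 -8.23113622e-05
  1.53835770e+00 -1.08200644e+00]
[313. 179.]
```

View pics/tc6.png

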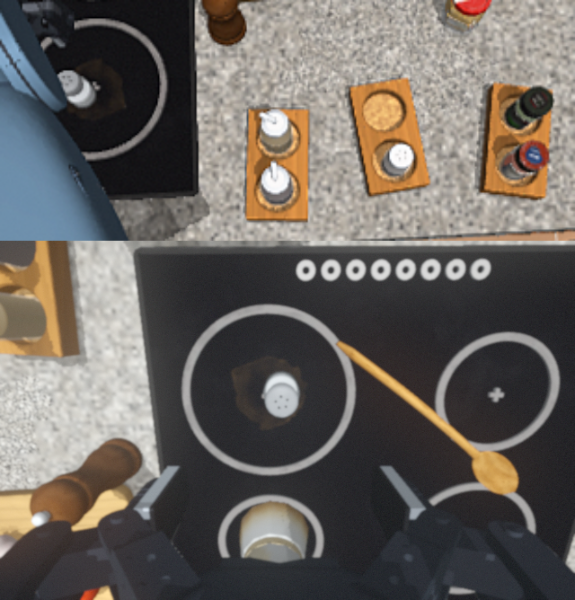

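Both jars stand in the spice block. The salt cap is at wrist (314,174). I'm nudging -1.5 mm in x and +1.5 mm in y, then grasping.

Request:
servo_tool:
  commands:
    - [-0.01,0.01,-0.08,0,0,0]
    - [0,0,-0.18,0,0,0]
    - [0,0,-0.22,0,0,0]
    - [0,0,-0.22,0,0,0]
    - [0,0,-0.22,0,0,0]
    - [0,0,-0.18,0,0,0]
    - [0,0,-0.12,0,0,0]
    - [0,0,-0.07,0,0,0]

```text
time: 28.55
ee_pos: [0.5756, 0.4302, 0.0547]
ee_rot: [-0.002, 0.002, 1.0, -0.001]
contact_force: [-0.0, -0.4, 0.2]
finger_gap: 0.0851
finger_force: 0.0
```

Request:
servo_tool:
  commands:
    - [0,0,0,0,0,0]
    - [0,0,0,0,0,0]
    - [0,0,0,0,0,0]
    - [0,0,0,0,0,0]
    - [0,0,0,0,0,0]
    - [0,0,0,0,0,0]
    - [0,0,0,0,0,0]
    - [0,0,0,0,0,0]
  fingers: 0
  force: 30

```text
time: 29.22
ee_pos: [0.5783, 0.4321, 0.0601]
ee_rot: [0.002, 0.002, 1.0, 0.001]
contact_force: [-0.3, -0.6, 6.8]
finger_gap: 0.0365
finger_force: 30.7
```

Request:
servo_tool:
  commands:
    - [0,0,0,0,0,0]
    - [0,0,0.05,0,0,0]
    - [0,0,0.15,0,0,0]
    - [0,0,0.23,0,0,0]
    - [0,0,0.24,0,0,0]
    - [0,0,0.24,0,0,0]
    - [0,0,0.24,0,0,0]
    - [0,0,0.2,0,0,0]

```text
time: 29.88
ee_pos: [0.577, 0.4316, 0.264]
ee_rot: [0.001, 0.002, 1.0, 0.001]
contact_force: [1.8, 0.6, -0.2]
finger_gap: 0.0366
finger_force: 30.4
```

Request:
servo_tool:
  commands:
    - [-0.02,-0.08,0.04,0,0,0]
    - [-0.03,-0.16,0,0,0,0]
    - [-0.03,-0.24,0,0,0,0]
    - [-0.03,-0.24,0,0,0,0]
    - [-0.03,-0.24,0,0,0,0]
    - [-0.03,-0.24,0,0,0,0]
    - [-0.03,-0.24,0,0,0,0]
    - [-0.03,-0.24,0,0,0,0]

```text
time: 30.55
ee_pos: [0.5413, 0.1778, 0.2661]
ee_rot: [-0.0, 0.002, 1.0, -0.0]
contact_force: [1.7, -0.3, -0.6]
finger_gap: 0.0361
finger_force: 30.5
```

Request:
servo_tool:
  commands:
    - [-0.03,-0.24,0,0,0,0]
    - [-0.03,-0.24,0,0,0,0]
    - [-0.03,-0.24,0,0,0,0]
    - [-0.02,-0.24,0,0,0,0]
    - [0,-0.17,0,0,0,0]
    - [0,-0.08,0,0,0,0]
    - [0,-0.04,0,0,0,0]
    - [0,0,0,0,0,0]

```text
time: 31.22
ee_pos: [0.5258, -0.0086, 0.2662]
ee_rot: [-0.0, 0.003, 1.0, 0.0]
contact_force: [0.8, 0.2, -0.1]
finger_gap: 0.0364
finger_force: 30.4
```

Request:
servo_tool:
  commands:
    - [0,0,0,0,0,0]
    - [0,0,0,0,0,0]
    - [0,0,0,0,0,0]
    - [0,0,0,0,0,0]
    - [0,0,0,0,0,0]
    - [0,0,0,0,0,0]
    - [0,0,0,0,0,0]
    - [0,0,0,0,0,0]

```text
time: 31.88
ee_pos: [0.5261, -0.0078, 0.2663]
ee_rot: [0.0, 0.002, 1.0, 0.0]
contact_force: [0.0, 0.0, -0.6]
finger_gap: 0.0361
finger_force: 30.4
```

Run:
```python
from h import *
d=grab('wrist','w7.png'); s=telemetry.observe(); print(s['ee_pos'])
for P in [(.526,-.0087,.036)]: print(proj(d,P).round(0))
```

```text
[ 0.5260687  -0.00788007  0.2663208 ]
[310. 165.]
```

View pics/w7.png

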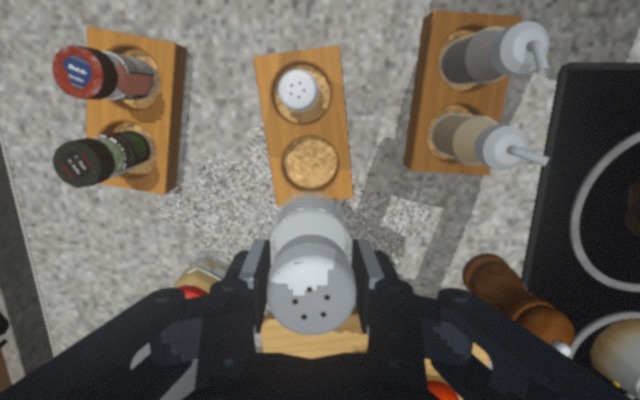

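Salt hangs upright, and the empty well at (311,161) is as predicted within the usual bias. Lowering.

Request:
servo_tool:
  commands:
    - [0,0,-0.08,0,0,0]
    - [0,0,-0.18,0,0,0]
    - [0,0,-0.22,0,0,0]
    - [0,0,-0.22,0,0,0]
    - [0,0,-0.22,0,0,0]
    - [0,0,-0.18,0,0,0]
    - [0,0,-0.1,0,0,0]
    - [0,0,-0.06,0,0,0]

```text
time: 32.6
ee_pos: [0.5246, -0.0077, 0.0749]
ee_rot: [-0.002, 0.002, 1.0, 0.0]
contact_force: [0.8, 0.1, -0.2]
finger_gap: 0.036
finger_force: 30.4
```

Request:
servo_tool:
  commands:
    - [0,0,-0.02,0,0,0]
    - [0,0,-0.02,0,0,0]
    - [0,0,-0.02,0,0,0]
    - [0,0,-0.01,0,0,0]
    - [0,0,-0.01,0,0,0]
    - [0,0,-0.005,0,0,0]
    - [0,0,0,0,0,0]
    - [0,0,0,0,0,0]

```text
time: 33.27
ee_pos: [0.5273, -0.0084, 0.067]
ee_rot: [0.002, 0.002, 1.0, -0.001]
contact_force: [-3.3, -0.4, 10.5]
finger_gap: 0.0359
finger_force: 30.7
```

Request:
servo_tool:
  commands:
    - [0,0,0,0,0,0]
    - [0,0,0,0,0,0]
    - [0,0,0,0,0,0]
    - [0,0,0,0,0,0]
    - [0,0,0,0,0,0]
    - [0,0,0,0,0,0]
    - [0,0,0,0,0,0]
    - [0,0,0,0,0,0]
  fingers: 1

```text
time: 33.93
ee_pos: [0.526, -0.0079, 0.0644]
ee_rot: [-0.0, 0.002, 1.0, 0.0]
contact_force: [-0.5, 0.1, -0.6]
finger_gap: 0.0856
finger_force: 0.0
```

Request:
servo_tool:
  commands:
    - [0,0,0.05,0,0,0]
    - [0,0,0.15,0,0,0]
    - [0,0,0.2,0,0,0]
    - [0,0,0.24,0,0,0]
    - [0,0,0.24,0,0,0]
    - [0,0,0.24,0,0,0]
    - [0,0,0.15,0,0,0]
    - [0,0,0.05,0,0,0]

```text
time: 34.6
ee_pos: [0.5279, -0.0083, 0.2679]
ee_rot: [0.004, 0.002, 1.0, -0.001]
contact_force: [-0.4, -0.1, -0.3]
finger_gap: 0.0853
finger_force: 0.0
```

Request:
servo_tool:
  commands:
    - [-0.1,0,0,0,0,0]
    - [-0.15,0,0,0,0,0]
    - [-0.15,0,0,0,0,0]
    - [-0.1,0,0,0,0,0]
    - [0,0,0,0,0,0]
    - [0,0,0,0,0,0]
    - [0,0,0,0,0,0]
    - [0,0,0,0,0,0]

```text
time: 35.27
ee_pos: [0.4519, -0.0081, 0.2624]
ee_rot: [0.0, 0.002, 1.0, 0.0]
contact_force: [-0.5, 0.2, -0.8]
finger_gap: 0.0857
finger_force: 0.0
```

Run:
```python
from h import *
d=grab('wrist'); s=grab('side')
b=cv2.resize(s['image'][160:320,225:445],(640,465))
cv2.imwrite('pics/fin.png',cv2.resize(cv2.vconcat([d['image'][:330],b])[:,:,::-1],(483,600)))
o=telemetry.observe();print(o['ee_pos'],o['finger_gap'],o['contact_force'])
```

```text
[ 0.45170066 -0.00802609  0.2623067 ] 0.0850577958181814 [-0.03075548 -0.42198161 -0.02580628]
```

View pics/fin.png

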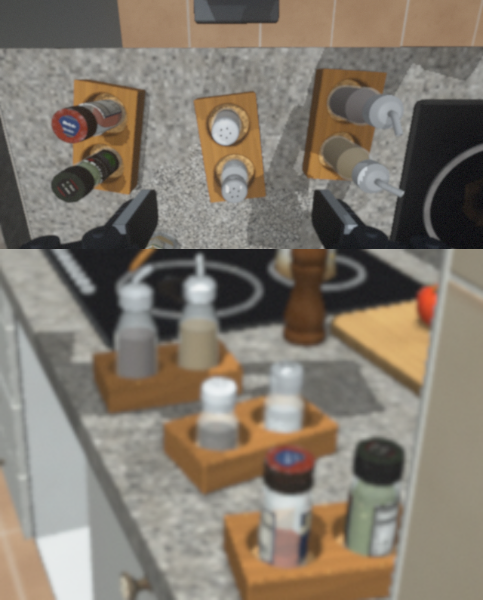

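All six stand upright in their wells in both views, and the gripper is clear and still.

```bash
python3 -c "
from plant import arm
print(arm.sign_off())"
```

```text
the job is handed in; nothing more can be done
None
```

The job is handed in: the vinegar, salt and both spice jars stand upright in their wells, with the oil and pepper still in theirs; it took about 35 s of the 112 s, and sign-off returned no verdict.

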